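# Show the inner face of a washed lid to the inspection camera

### The arm

A 6-joint arm with a two-finger parallel gripper is mounted at the origin on the work surface. World frame = base frame: x ahead of the robot, y to its left, z up, the work surface at z = 0. Lengths are in m, angles in rad, forces in N, time in s.
With the tool pointing down it reaches from about 0.35 to 0.775 m from the base axis. Payload 7.3 kg.
Tool frame: the origin (TCP) lies on the centre line of the jaws, within the pads' length; the fingertips stand 11 mm ahead of it and the grasp point (between the pads) lies 8 mm behind it; y points along the fingers, z is the direction in which the jaws open and shut, and the axes are right-handed (so a half turn about y gives the same grasp; the last joint's range is limited). The gripper opens to 92 mm and grips with 3 to 60 N. Pads are 19 mm wide; open, the fingers measure 130 mm over their backs; the gripper's body (75 mm by 190 mm) begins 47 mm behind the grasp point.
Start: joints at [1.1, 0.342, 1.524, -0, 1.275, -0.146], TCP at [0.168, 0.498, 0.2] pointing down, gripper open.
Joint ranges: [-2.53, 2.53], [-0.77, 2.02], [0.04, 2.7], [-1, 4.14], [0.28, 2.66], [-3.11, 3.11]. Speed limits (rad/s): [2.57, 2.57, 3.14, 3.14, 3.14, 3.14].

### API

Orientations are given as [roll, pitch, yaw] about the fixed x, y, z axes, in that order (R = Rz(yaw) Ry(pitch) Rx(roll)).
In Python, from cell import robot, cams gives the robot as it stands.
- The arm moves only by the tool apply_moves, never from a script. Its argument "plan" is a list of rows, each a list of 7 numbers: the shift along the tool's x, y, z in m, then the turn, a rotation vector about the tool's x, y, z in degrees, then the gripper command: -1 is fully open, 1 is shut, values between are in proportion. A call has exactly 5 rows; each row is the pose to reach, as a shift and turn from the pose commanded when the call began, along the tool's axes at that moment; what a row does not reach only later rows make up. A row lasts 1/8 s, in which the tool goes at most 62.5 mm and 10.7 degrees, less where a joint would pass 70% of its speed; a pose out of reach is approached as far as the arm can. A call with a gripper value outside its range is refused whole. The fingers move at their own pace and stop on an object; "squeeze" is the grip in N (left out, the last holds). Time passes only in rows, so rows that repeat a pose let the fingers close, or fill a call up. It gives the time, the measured TCP pose, the force and the opening at its end, in the units of the state.
- robot.observe(): the state, without advancing time (a new reading comes with each control period).
- cams.read_camera(name): name is "scene" or "top"; returns the picture (420x560x3 uint8, blue, green, red); there is no depth.
- cams.calibration(name): a dict with "fx", "fy", "cx", "cy" (pixels), "extrinsics" (4x4, takes a point from world to camera coordinates). Camera axes: x right, y up, looking along -z (the intrinsics and any distortion apply to the point x, -y, -z); pixel columns grow to the right and rows downward; lengths in m; the calibration is good to about 2 mm. A picture is of the moment at which its call begins. calibration takes no time and is no camera call.
- robot.hand_in(): hands the job in, once; it reports no verdict.
The state is a dict: "time": time; "qpos": joint angles; "qvel": joint speeds; "joint_efforts": joint torques, N m; "tool_pos": TCP position; "tool_rot": TCP orientation; "contact_force": force on the tool from outside, world axes, zero at the start; "torque": the same for the moment, N m; "opening": finger opening in m.
Only numpy, scipy, OpenCV 4.12 (cv2) and the standard library are available. Lean on these libraries where they do the work, as an engineer would, in place of code of your own. Each camera call takes 0.05 s, during which the arm holds its last target. There are 200 camera calls.

### The job

Take the green lid out of the drying rack, turn it round and hold it up in front of the inspection camera for its seal check: lid still upright, the inner face with the white sealing strip square to the lens, the lid's centre straight ahead of the lens at 18 cm from it. Finish while still holding the lid there, motionless and touching nothing but the gripper. Do not touch the camera, and leave the other lids and the things on the slab and counter where they are.

Things in the scene. Friction and masses are not known exactly. Their poses are not given: they have to be found in the camera images.
- green_lid_center (a point): Centre of the green plastic snap lid, a plate 12 mm thick (x), 120 mm wide (y; 134 over its side flaps), 100 mm high (z), 60 to 120 g, on edge in a rack slot, lower edge 12 mm above the table. +x points out of the inner face (white sealing strip round its border), -x out of the outer one (darker centre panel), z up. Its inner face starts turned to the robot's left. Pinch its top edge from above; pull straight up.
- blue_lid_center (a point): Blue lid standing on edge in the drying rack, same size and stance as the green lid. Point: its centre. Leave it standing there
- grey_lid_center (a point): Grey lid standing on edge in the drying rack, same size and stance as the green lid. Point: its centre. Leave it standing there
- rack: Fixed wooden drying rack: board 210 mm (x) by 120 mm (y), 12 mm thick, with steel pins rising to 52 mm above the table that form three slots, 15 mm wide, at x = -70, 0 and +70 mm; the lids stand in them in random order, their planes across the rack's x, inner faces to +x. Origin: centre of the underside.
- camera: Fixed inspection camera: steel foot 110 mm across, upright post 16 mm thick and 384 mm high at its origin (centre of the foot's underside), with a light grey head (50 x 55 x 45 mm) clamped on the post at a height that differs each time. It looks level along its own -x. Must not be touched.
- cam_lens (a point): Centre of the front of the black lens, 45 mm in front of the post's axis, 240 to 300 mm above the table. Its -x axis is the viewing direction (level), z up.
- cam_focus (a point): The point in the air straight ahead of the lens, 180 mm from it, where the lid's centre has to be held. Same axes as the lens: +x points from here to the lens, so the lid's +x must point along it.
- slab: Fixed grey granite grinding slab, 250 (x) by 320 (y) by 40 mm high. Origin: centre of the underside.
- roller: Loose grey stone roller lying on the slab along its own y, 200 mm long, 60 mm thick. Origin: centre of its underside. Leave alone.
- bowl: Loose white ceramic bowl on the slab, 110 mm across, 50 mm high. Origin: centre of its underside. Leave alone.
- scoop: Loose teak scoop on the slab: round cup 60 mm across, 32 mm high, handle to its own -x reaching 95 mm. Origin: under the cup's centre. Leave alone.
- container: Loose green plastic container closed with its own snap lid, 138 by 108 by 80 mm high, behind the rack and slab. Origin: centre of its underside. Leave alone.
- jar: Loose amber glass jar, 56 mm across, 100 mm high, with a steel cap, behind the rack. Origin: centre of its underside. Leave alone.
Things that resemble listed ones, but are neither listed nor needed, are in the scene too. Leave any red or yellow look-alike of the part that bears green_lid_center alone. Leave any black look-alike of the rack alone.

How it is judged:
On the way:
1. the green lid is held up clear of the rack (height (world z) of green_lid_center above 0.17 m and contact force between the fingers and green_lid above 0.5 N), for 0.1 s.
At the end, for the whole second after the job is handed in: The green lid is held by the fingers with its centre within 30 mm of the point 180 mm ahead of the lens, its inner face towards the lens and square to it within 0.2 rad, its z axis within 0.2 rad of vertical, at rest (under 30 mm/s and 0.2 rad/s), touching neither camera, rack nor slab (distance between green_lid_center and cam_focus below 0.03 m and angle between the x axis of green_lid_center and the x axis of cam_lens, either way round below 0.2 rad and x of cam_lens in the frame of green_lid_center above 0.12 m and angle between green_lid_center's own z axis and vertical below 0.2 rad and contact force between the fingers and green_lid above 0.5 N and linear speed of green_lid below 0.03 m/s and angular speed of green_lid below 0.2 rad/s and contact force between green_lid and camera below 0.1 N and contact force between green_lid and rack below 0.1 N and contact force between green_lid and slab below 0.1 N); the arm keeps its last pose, push and grip.
It fails at once if another lid or a thing on the slab or counter is shifted by more than 30 mm (distance of any of blue_lid_center, grey_lid_center, roller, bowl, scoop, container, jar from where it was at the start of the episode above 0.03 m).
It fails at once if the camera is touched (over 1 N) (contact force between camera and anything else above 1 N).
It also fails if it takes over 32 s, if anything falls off the work surface, if the arm or the gripper's body presses on something with over 40 N, if the wrist force passes 120 N, or if a joint passes its speed limit or range.

## Working session

There is one attempt and no reset: what is moved stays moved. The work goes in short steps, Python scripts to look and compute and a tool call to move; the robot and the scene stay as the last step left them, time stands still between calls to the robot, and variables do not carry over. Pictures are saved under pics/ and viewed, about 8 in all and at most 12, crops included, and the job is handed in when it is done.

Besides the shell and the picture viewer there is one more tool, called after "Call:" by a JSON object that holds its "name" and its "arguments". apply_moves: Moves the arm, as the interface text tells. Its arguments: {"type":"object","properties":{"plan":{"type":"array","items":{"type":"array","items":{"type":"number"}}},"squeeze":{"type":"number"}},"required":["plan"]}

```bash
ls; mkdir -p pics; python3 - <<'E'
from cell import robot,cams
import cv2,numpy as np
np.set_printoptions(precision=4,suppress=True)
print(robot.observe())
for n in("scene","top"):
    cv2.imwrite(f"pics/{n}0.png",cams.read_camera(n)); print(n,cams.calibration(n))
E
```

```text
pics
{'time': 0.0, 'qpos': array([ 1.1   ,  0.3427,  1.525 , -0.    ,  1.2754, -0.146 ]), 'qvel': array([ 0.0002, -0.0005, -0.0001, -0.0003,  0.0007,  0.0003]), 'joint_efforts': array([ -0.0003, -43.1229, -24.4219,   0.0718,   0.0559,  -0.0001]), 'tool_pos': array([0.1673, 0.4972, 0.1991]), 'tool_rot': array([-1.5723,  0.0002, -0.3247]), 'contact_force': array([0.7063, 0.6352, 0.2194]), 'torque': array([ 0.0011, -0.0112,  0.0266]), 'opening': 0.09205064710607687}
scene {'fx': 433.5133495593866, 'fy': 433.5133495593866, 'cx': 283.42394892480894, 'cy': 215.665744894617, 'extrinsics': array([[-0.812 ,  0.5837,  0.006 ,  0.4026],
       [-0.4547, -0.6389,  0.6206,  0.1056],
       [ 0.366 ,  0.5012,  0.7841, -1.6052],
       [ 0.    ,  0.    ,  0.    ,  1.    ]])}
top {'fx': 510.2616991180096, 'fy': 510.2616991180096, 'cx': 277.6837559901047, 'cy': 205.43727883125374, 'extrinsics': array([[ 0.0121, -0.9999,  0.0041, -0.0502],
       [ 0.997 ,  0.0123,  0.0759, -0.4948],
       [-0.076 ,  0.0032,  0.9971, -1.7663],
       [ 0.    ,  0.    ,  0.    ,  1.    ]])}
```

View pics/scene0.png

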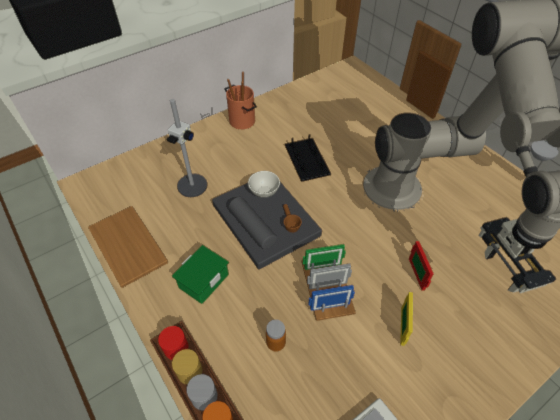

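View pics/top0.png

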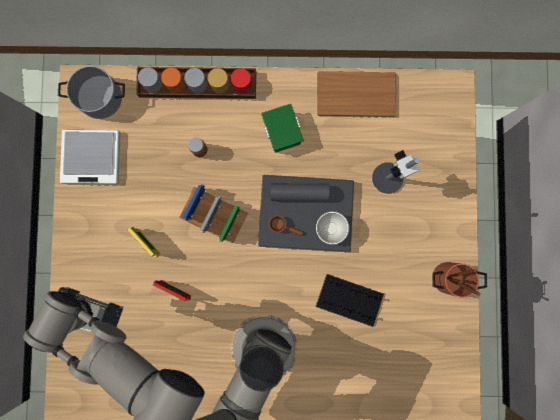

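The green candidates are the lid in the rack's right-hand slot (scene 325,257; top 229,223) and the closed container (scene 202,273; top 282,128). The red and yellow free-standing lids are look-alikes. The rack one fits: it is upright in the wooden rack and shows a white strip. I'll confirm it in an enlarged crop that also covers the camera head.

```bash
python3 - <<'E'
import cv2,numpy as np
s=cv2.imread("pics/scene0.png");t=cv2.imread("pics/top0.png")
c=lambda im,x,y,w,h,k:cv2.resize(im[y:y+h,x:x+w],None,fx=k,fy=k,interpolation=cv2.INTER_CUBIC)
a=np.hstack([c(s,295,235,80,60,5),c(t,180,175,80,60,5)])
b=np.hstack([c(s,150,95,80,60,5),c(t,365,140,80,60,5)])
cv2.imwrite("pics/crop.png",np.vstack([a,b]))
E
```

```text
(no output)
```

View pics/crop.png

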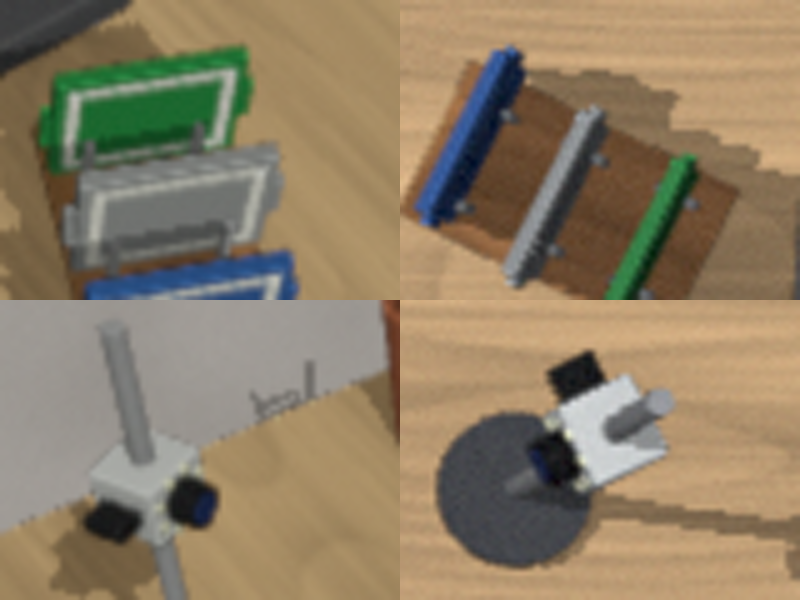

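The crop confirms it: the green lid is in the rack's right-hand slot, with its white strip facing the grey lid. The camera's round, blue-glass lens is at about scene (191.4,136.4) and top (394,173). The black box on its side is not the lens.

```bash
cat >h.py <<'E'
import cv2,numpy as np
from cell import robot,cams
np.set_printoptions(precision=4,suppress=True)
C={n:cams.calibration(n) for n in("scene","top")}
def ray(n,p):
    c=C[n];E=c["extrinsics"];R=E[:3,:3]
    d=np.array([(p[0]-c["cx"])/c["fx"],-(p[1]-c["cy"])/c["fy"],-1.])
    return -R.T@E[:3,3],R.T@d/np.linalg.norm(d)
def plane(n,p,z):
    o,d=ray(n,p);return o+d*(z-o[2])/d[2]
def tri(ps,pt):
    o1,d1=ray("scene",ps);o2,d2=ray("top",pt)
    s=np.linalg.lstsq(np.c_[d1,-d2],o2-o1,rcond=None)[0]
    a,b=o1+s[0]*d1,o2+s[1]*d2
    return (a+b)/2,np.linalg.norm(a-b)
def proj(n,P):
    c=C[n];q=c["extrinsics"]@np.r_[P,1];return np.array([c["cx"]+c["fx"]*q[0]/-q[2],c["cy"]-c["fy"]*q[1]/-q[2]])
E
python3 - <<'E'
from h import *
t=cv2.imread("pics/top0.png");s=cv2.imread("pics/scene0.png")
def mask(im,x,y,w,h,lo,hi):
    m=np.zeros(im.shape[:2],np.uint8);m[y:y+h,x:x+w]=cv2.inRange(cv2.cvtColor(im,cv2.COLOR_BGR2HSV),lo,hi)[y:y+h,x:x+w];return m
for nm,lo,hi,box in(("green",(45,110,40),(80,255,255),(205,195,50,55)),("blue",(105,120,40),(125,255,255),(175,175,40,60))):
    m=mask(t,*box,lo,hi);p=np.argwhere(m)[:,::-1].astype(np.float32)
    r=cv2.minAreaRect(p);print(nm,r,len(p))
    b=cv2.boxPoints(r);P=np.array([plane("top",q,.112) for q in b]);print(P[:,:2], P.mean(0))
    vx=cv2.fitLine(p,cv2.DIST_L2,0,.01,.01).ravel();print("axis ends",plane("top",vx[2:]-40*vx[:2],.112)-plane("top",vx[2:]+40*vx[:2],.112))
sc=lambda x,y:(150+x/5-.4,95+y/5-.4)
tc=lambda x,y:(365+x/5-.4,140+y/5-.4)
print("posttop",tri(sc(112,27),tc(658-400,402-300)))
print("lens",tri(sc(207,207),tc(545-400,466-300)))
# foot disc
m=mask(t,365,155,40,45,(0,0,20),(179,90,75));print("foot px",cv2.minEnclosingCircle(np.argwhere(m)[:,::-1].astype(np.float32)))
print("foot",plane("top",tc(515-400,490-300),.008))
L=tri(sc(207,207),tc(145,166))[0]
for q in((557,405),(628,375),(668,450),(592,490)):print("head",plane("top",tc(q[0]-400,q[1]-300),L[2]+.022)[:2])
# lid top corners scene: two top ends of green inner face
for q in((55,75),(247,48)):print("lid top",plane("scene",(295+q[0]/5-.4,235+q[1]/5-.4),.112))
E
```

```text
green ((229.0536346435547, 222.78744506835938), (5.761110305786133, 38.00613021850586), 25.463346481323242) 187
[[0.3758 0.1507]
 [0.49   0.0989]
 [0.4819 0.0815]
 [0.3679 0.1334]] [0.4289 0.1161 0.112 ]
axis ends [-0.239   0.1117  0.    ]
blue ((193.8999786376953, 202.20001220703125), (7.155417442321777, 38.013160705566406), 26.56505012512207) 245
[[0.444  0.2714]
 [0.5578 0.2179]
 [0.5474 0.1964]
 [0.4337 0.25  ]] [0.4957 0.2339 0.112 ]
axis ends [-0.2394  0.1127  0.    ]
posttop (array([ 0.6002, -0.4296,  0.3854]), np.float64(0.0009993154627449348))
lens (array([ 0.5799, -0.3942,  0.2598]), np.float64(0.0023469021542443704))
foot px ((392.0, 172.5), 21.219194412231445)
foot [ 0.5997 -0.4319  0.008 ]
head [ 0.6148 -0.3972]
head [ 0.6336 -0.4401]
head [ 0.5884 -0.4637]
head [ 0.5636 -0.4179]
lid top [0.4804 0.091  0.112 ]
lid top [0.374  0.1428 0.112 ]
```

Before moving, I checked the measurements:
- **Post:** the top triangulates to z=0.385 (expected 0.384), at (0.600,-0.430).
- **Lens:** (0.580,-0.394,0.260), 41 mm from the post, looking at about 116.5°. That puts the focus near (0.500,-0.231,0.260).
- **Lid:** about (0.431,0.120), with +x at about 65°.

Fully open fingers would hit the grey lid, so I'll go in half open.

Call:
{"name": "apply_moves", "arguments": {"plan": [[0.03, 0, -0.022, 0, 0, 0, 0], [0.07, 0, -0.052, 0, 1, 0, 0], [0.11, 0, -0.082, 0, 2, 0, 0], [0.15, 0, -0.112, 0, 3, 0, 0], [0.19, 0, -0.142, 0, 4, 0, 0]], "squeeze": 25}}

```text
time: 0.72
tool_pos: [0.3028, 0.3009, 0.1996]
tool_rot: [-1.571, 0.0, -0.395]
contact_force: [0.4, -0.5, -0.2]
opening: 0.0482
```

```bash
cat >>h.py <<'E'
from scipy.spatial.transform import Rotation as Ro
def to(p,yz):
    s=robot.observe();R=Ro.from_euler("xyz",s["tool_rot"])
    a=np.radians(yz);z=np.array([np.cos(a),np.sin(a),0]);y=np.array([0,0,-1.]);x=np.cross(y,z)
    T=Ro.from_matrix(np.c_[x,y,z])
    print("t",s["time"],"pos",s["tool_pos"],"rot",np.degrees(s["tool_rot"]),"q",s["qpos"],"F",s["contact_force"],"open",s["opening"])
    print("shift",R.inv().apply(np.array(p)-s["tool_pos"]),"turn",(R.inv()*T).as_rotvec(degrees=True))
E
python3 -c "
from h import *
to((.4306,.1197,.2),65)"
```

```text
t 0.725 pos [0.3028 0.3009 0.1996] rot [-90.0088   0.0067 -22.6274] q [ 0.6023  0.1617  1.7709  0.      1.2091 -0.5736] F [ 0.3593 -0.4767 -0.2482] open 0.048195019362610676
shift [ 0.1877 -0.0004 -0.1181] turn [ 0.0089  2.3726 -0.0065]
```

Call:
{"name": "apply_moves", "arguments": {"plan": [[0.045, 0, -0.028, 0, 0.5, 0, 0], [0.09, 0, -0.057, 0, 1, 0, 0], [0.135, 0, -0.085, 0, 2, 0, 0], [0.17, 0, -0.107, 0, 2.4, 0, 0], [0.188, 0, -0.118, 0, 2.4, 0, 0]]}}

```text
time: 1.35
tool_pos: [0.4313, 0.1193, 0.1995]
tool_rot: [-1.571, 0.0, -0.439]
contact_force: [0.2, -1.3, 0.1]
opening: 0.0456
```

```bash
python3 - <<'E'
from h import *
to((.4306,.1197,.2),65)
t=cams.read_camera("top");s=cams.read_camera("scene")
c=lambda im,x,y,w,h,k:cv2.resize(im[y:y+h,x:x+w],None,fx=k,fy=k,interpolation=cv2.INTER_CUBIC)
cv2.imwrite("pics/above.png",np.hstack([c(s,265,165,130,150,3),c(t,165,150,130,150,3)]))
E
```

```text
t 1.35 pos [0.4313 0.1193 0.1995] rot [-90.02     0.02   -25.1431] q [ 0.0984  0.2004  1.7223 -0.0001  1.2194 -1.0335] F [ 0.1528 -1.3084  0.1089] open 0.045634607853110666
shift [-0.0008 -0.0005  0.0001] turn [ 0.02   -0.1431 -0.02  ]
```

View pics/above.png

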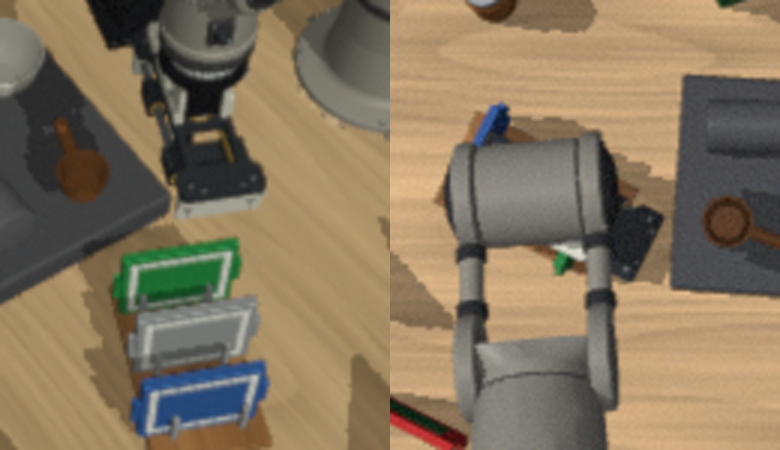

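```bash
python3 - <<'E'
from h import *
P=np.array([.4313,.1193,.1995]);n=np.array([.4226,.9063,0]);u=np.array([-n[1],n[0],0])
f=lambda q:(proj("scene",q)-[265,165])*3
for nm,q in(("tcp",P),("tip+",P+n*.03-[0,0,.011]),("tip+back",P+n*.042-[0,0,.011]),("body",P+[0,0,.055]+n*.095)):print(nm,f(q))
L=np.array([.4306,.1197,.112])
for a in(-.06,.06):
  for b in(-.006,.006):print("lid corner",a,b,f(L+u*a+n*b))
E
```

```text
tcp [185.4159 197.2978]
tip+ [192.3091 229.5565]
tip+back [195.5224 239.9356]
body [217.7369 246.3736]
lid corner -0.06 -0.006 [118.8895 253.3515]
lid corner -0.06 0.006 [121.5002 263.2634]
lid corner 0.06 -0.006 [235.1917 235.3204]
lid corner 0.06 0.006 [238.4256 245.0218]
```

The lid corners match their predicted pixels, but the hand in the scene view doesn't look where I projected it. I'll check that before descending.

```bash
python3 - <<'E'
from h import *
s0=cv2.imread("pics/scene0.png");s=cams.read_camera("scene");
c=lambda im,x,y,w,h,k:cv2.resize(im[y:y+h,x:x+w],None,fx=k,fy=k,interpolation=cv2.INTER_CUBIC)
def mark(im,P,yz,x,y):
    o=c(im,x,y,100,140,4);a=np.radians(yz);n=np.array([np.cos(a),np.sin(a),0])
    for q,col in((P,(0,0,255)),(P+n*.03-[0,0,.011],(255,0,255)),(P-n*.03-[0,0,.011],(255,255,0)),(P+[0,0,.055]+n*.095,(0,255,255)),(P+[0,0,.055]-n*.095,(0,128,255))):
        cv2.circle(o,tuple(int(v) for v in (proj("scene",q)-[x,y])*4+2),4,col,1)
    return o
S=robot.observe()
cv2.imwrite("pics/mk.png",np.hstack([mark(s0,np.array([.1673,.4972,.1991]),71.4,460,170),mark(s,S["tool_pos"],64.9,285,160)]))
E
```

```text
(no output)
```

View pics/mk.png

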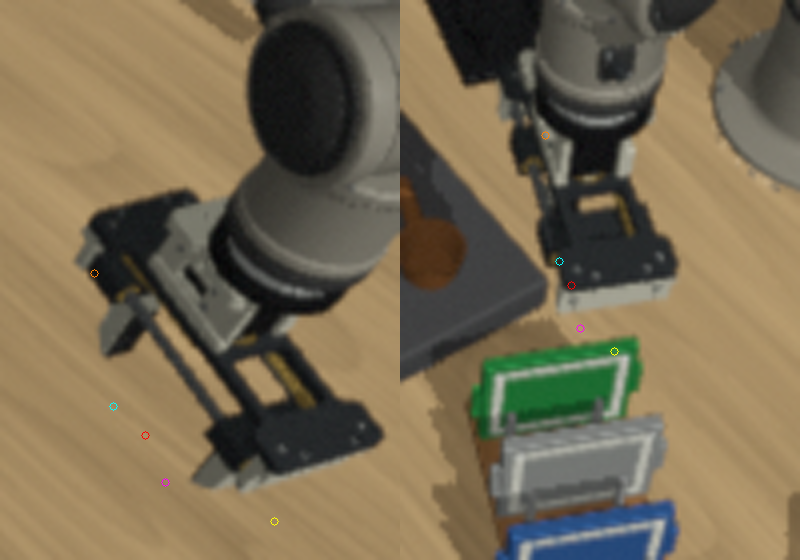

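```bash
python3 - <<'E'
from h import *
a=(460+105/4,170+350/4);b=(460+200/4,170+485/4)
for z in(.17,.189,.21,.23,.25):
    A,B=plane("scene",a,z),plane("scene",b,z);print(z,A[:2],B[:2],"mid",(A+B)[:2]/2,"d",np.linalg.norm(A-B),np.degrees(np.arctan2(*(B-A)[1::-1])))
t=cv2.imread("pics/top0.png");s0=cv2.imread("pics/scene0.png")
c=lambda im,x,y,w,h,k:cv2.resize(im[y:y+h,x:x+w],None,fx=k,fy=k,interpolation=cv2.INTER_CUBIC)
P=np.array([.1673,.4972,.1991]);A=np.radians(71.4);n=np.array([np.cos(A),np.sin(A),0]);x=np.array([n[1],-n[0],0])
def mk(nm,im,ox,oy,w,h,k):
    o=c(im,ox,oy,w,h,k)
    for sg in(1,-1):
      for d,col in((-.011,(0,0,255)),(.03,(0,255,0)),(.055,(0,255,255))):
        hw=.046 if d<.05 else .095
        q=[P+sg*n*hw+x*e+[0,0,d] for e in(-.0095,.0095)] if d<.05 else [P+sg*n*hw+x*e+[0,0,d] for e in(-.0375,.0375)]
        cv2.line(o,*[tuple(int(v) for v in (proj(nm,r)-[ox,oy]+.5)*k) for r in q],col,1)
    return o
cv2.imwrite("pics/mk2.png",np.hstack([mk("scene",s0,460,190,100,120,4),mk("top",t,30,260,100,120,4)]))
E
```

```text
0.17 [0.1106 0.435 ] [0.1461 0.5397] mid [0.1284 0.4874] d 0.11056413610481385 71.25083051660873
0.189 [0.1265 0.4388] [0.1613 0.5415] mid [0.1439 0.4902] d 0.10850601768288873 71.25083051660873
0.21 [0.144  0.4429] [0.1781 0.5435] mid [0.1611 0.4932] d 0.10623125521655027 71.25083051660867
0.23 [0.1607 0.4469] [0.1941 0.5454] mid [0.1774 0.4962] d 0.1040648147724185 71.25083051660864
0.25 [0.1774 0.4509] [0.2101 0.5473] mid [0.1937 0.4991] d 0.10189837432828665 71.25083051660874
```

View pics/mk2.png

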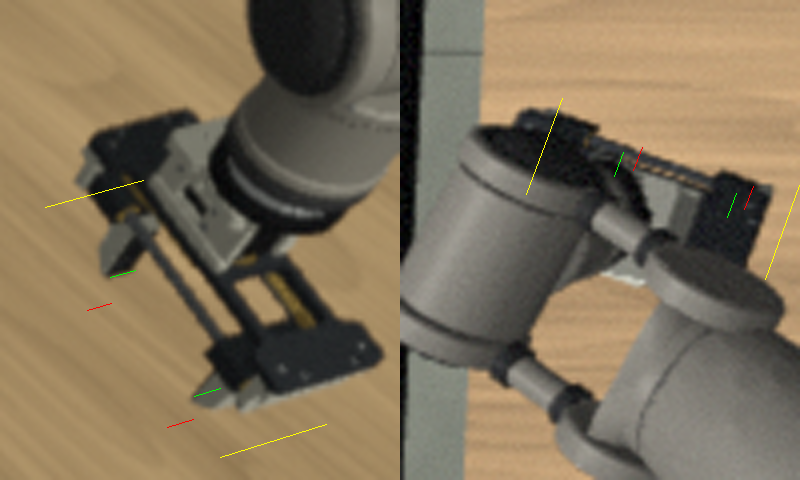

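```bash
python3 - <<'E'
from h import *
P=np.array([.1673,.4972,.1991]);A=np.radians(71.4);n=np.array([np.cos(A),np.sin(A),0]);x=np.array([n[1],-n[0],0])
for nm,s,t in(("-n+x",(90,140),(370,185)),("+n+x",(258,345),(120,115)),("-n finger carriage",(130,215),(325,175)) ):
    q,e=tri((460+s[0]/4,190+s[1]/4),(30+t[0]/4,260+t[1]/4));d=q-P;print(nm,q,e,"tool x,z,up",d@x,d@n,d[2])
E
```

```text
-n+x [0.1769 0.3971 0.3311] 0.007456340945427893 tool x,z,up 0.041018921572288806 -0.09181445976641198 0.13196133685496042
+n+x [0.2317 0.5574 0.3557] 0.01194228358121156 tool x,z,up 0.04188687148308323 0.07756214395362523 0.15664108166875046
-n finger carriage [0.1791 0.4401 0.3019] 0.011069508326733412 tool x,z,up 0.02937322215844426 -0.05033330596688235 0.10279221684776979
```

The body's lateral position agrees with the reported pose. The visible fingertips look about 30 mm shorter or higher than stated, so I'll descend to TCP z≈0.078. That height is safe under either reading: the body stays above the lids, and the pads overlap the edge. Then I'll close.

Call:
{"name": "apply_moves", "arguments": {"plan": [[0, 0.03, 0, 0, 0, 0, 0], [0, 0.06, 0, 0, 0, 0, 0], [0, 0.085, 0, 0, 0, 0, 0], [0, 0.105, 0, 0, 0, 0, 0], [0, 0.121, 0, 0, 0, 0, 0]]}}

```text
time: 2.12
tool_pos: [0.4294, 0.1222, 0.078]
tool_rot: [-1.571, 0.001, -0.435]
contact_force: [0.5, 1.0, 0.3]
opening: 0.0459
```

Call:
{"name": "apply_moves", "arguments": {"plan": [[0, 0, 0, 0, 0, 0, 0.3], [0, 0, 0, 0, 0, 0, 0.6], [0, 0, 0, 0, 0, 0, 1], [0, 0, 0, 0, 0, 0, 1], [0, 0, 0, 0, 0, 0, 1]], "squeeze": 25}}

```text
time: 2.75
tool_pos: [0.4308, 0.1212, 0.0793]
tool_rot: [-1.57, -0.001, -0.437]
contact_force: [-0.2, 1.2, 3.9]
opening: 0.0114
```

The fingers stopped at 11.4 mm, so they hold the 12 mm lid. Now I lift straight up.

Call:
{"name": "apply_moves", "arguments": {"plan": [[0, -0.02, 0, 0, 0, 0, 1], [0, -0.05, 0, 0, 0, 0, 1], [0, -0.09, 0, 0, 0, 0, 1], [0, -0.13, 0, 0, 0, 0, 1], [0, -0.16, 0, 0, 0, 0, 1]], "squeeze": 30}}

```text
time: 3.38
tool_pos: [0.4306, 0.1211, 0.2405]
tool_rot: [-1.57, -0.001, -0.437]
contact_force: [-0.7, 0.1, 0.0]
opening: 0.0114
```

Call:
{"name": "apply_moves", "arguments": {"plan": [[0, -0.03, 0, 0, 0, 0, 1], [0, -0.04, 0, 0, 0, 0, 1], [0, -0.04, 0, 0, 0, 0, 1], [0, -0.04, 0, 0, 0, 0, 1], [0, -0.04, 0, 0, 0, 0, 1]]}}

```text
time: 4.0
tool_pos: [0.43, 0.1211, 0.2778]
tool_rot: [-1.572, 0.002, -0.437]
contact_force: [0.4, 0.2, 0.7]
opening: 0.0112
```

```bash
python3 - <<'E'
from h import *
s=cams.read_camera("scene");t=cams.read_camera("top")
to((.5,-.231,.277),-63.5)
c=lambda im,x,y,w,h,k:cv2.resize(im[y:y+h,x:x+w],None,fx=k,fy=k,interpolation=cv2.INTER_CUBIC)
cv2.imwrite("pics/lift.png",np.hstack([c(s,250,130,130,190,3),c(t,160,140,130,190,3)]))
E
```

```text
t 4.1 pos [0.4302 0.1211 0.2782] rot [-90.0339   0.0649 -25.0102] q [ 0.1026  0.1425  1.5732  0.0001  1.4272 -1.0317] F [ 0.0938  0.4559 -0.5707] open 0.01115826587590008
shift [ 0.2121  0.0011 -0.2896] turn [  0.0911 128.4898   0.003 ]
```

View pics/lift.png

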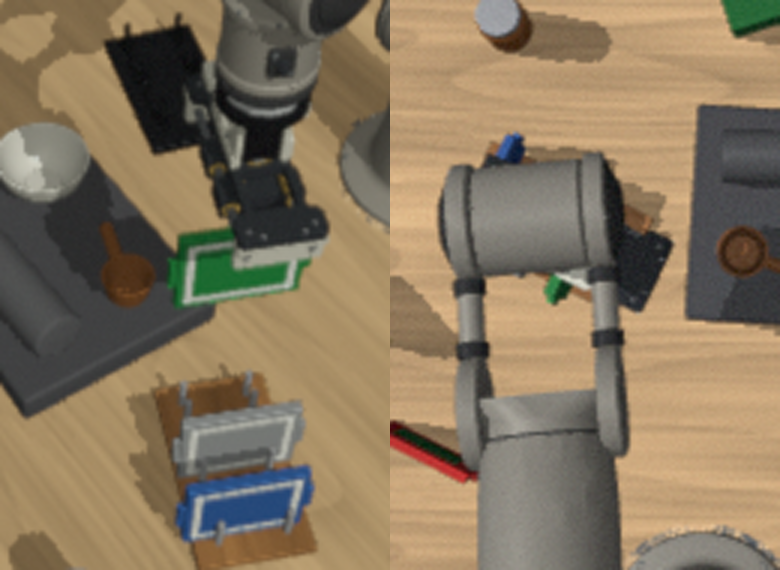

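The green lid is out and held level (scene crop 240,270), and the grey and blue lids are still standing. Now I turn it while moving to the focus.

Call:
{"name": "apply_moves", "arguments": {"plan": [[0.016, 0, -0.022, 0, 8, 0, 1], [0.032, 0, -0.044, 0, 18, 0, 1], [0.048, 0, -0.066, 0, 28, 0, 1], [0.064, 0, -0.088, 0, 38, 0, 1], [0.08, 0, -0.11, 0, 48, 0, 1]]}}

```text
time: 4.72
tool_pos: [0.4565, -0.0132, 0.2785]
tool_rot: [-1.571, 0.0, -1.28]
contact_force: [0.1, 0.3, 0.4]
opening: 0.0115
```

```bash
python3 -c "
from h import *
to((.5,-.231,.277),-63.5)"
```

```text
t 4.725 pos [ 0.4565 -0.0132  0.2785] rot [-90.0198   0.0177 -73.3382] q [-0.1971  0.1607  1.5503  0.0001  1.4311 -0.4879] F [0.1225 0.2775 0.3573] open 0.011473279412626769
shift [ 0.2211  0.0015 -0.0207] turn [ 0.0289 80.1618 -0.0009]
```

Call:
{"name": "apply_moves", "arguments": {"plan": [[0.025, 0, -0.002, 0, 9, 0, 1], [0.05, 0, -0.005, 0, 18, 0, 1], [0.075, 0, -0.007, 0, 28, 0, 1], [0.1, 0, -0.01, 0, 38, 0, 1], [0.125, 0, -0.012, 0, 48, 0, 1]]}}

```text
time: 5.35
tool_pos: [0.4815, -0.1362, 0.2784]
tool_rot: [-1.571, 0.0, -2.118]
contact_force: [0.8, 1.0, -0.5]
opening: 0.0115
```

```bash
python3 -c "
from h import *
to((.5,-.231,.277),-63.5)"
```

```text
t 5.35 pos [ 0.4815 -0.1362  0.2784] rot [ -90.0348    0.004  -121.3438] q [-0.429   0.2458  1.442   0.0001  1.4545  0.118 ] F [ 0.829   1.0011 -0.4705] open 0.011508843429662121
shift [0.0713 0.0014 0.0651] turn [ 0.035  32.1562  0.0059]
```

Call:
{"name": "apply_moves", "arguments": {"plan": [[0.017, 0, 0.016, 0, 8, 0, 1], [0.035, 0, 0.032, 0, 17, 0, 1], [0.052, 0, 0.048, 0, 25, 0, 1], [0.065, 0, 0.059, 0, 30, 0, 1], [0.071, 0, 0.065, 0, 32, 0, 1]]}}

```text
time: 5.98
tool_pos: [0.5006, -0.2305, 0.2782]
tool_rot: [-1.572, -0.0, -2.672]
contact_force: [-0.2, 0.5, -0.5]
opening: 0.0116
```

```bash
python3 - <<'E'
from h import *
s=cams.read_camera("scene");t=cams.read_camera("top")
to((.5,-.231,.277),-63.5)
c=lambda im,x,y,w,h,k:cv2.resize(im[y:y+h,x:x+w],None,fx=k,fy=k,interpolation=cv2.INTER_CUBIC)
cv2.imwrite("pics/foc.png",np.hstack([c(s,150,80,100,140,4),c(t,330,140,100,140,4)]))
E
```

```text
t 6.075 pos [ 0.5006 -0.2302  0.2783] rot [ -90.0352   -0.0164 -153.0267] q [-0.5701  0.3449  1.3041  0.0001  1.4933  0.5299] F [0.5847 0.9215 0.3451] open 0.011496513207107999
shift [0.0009 0.0013 0.0004] turn [0.0351 0.4733 0.0165]
```

View pics/foc.png

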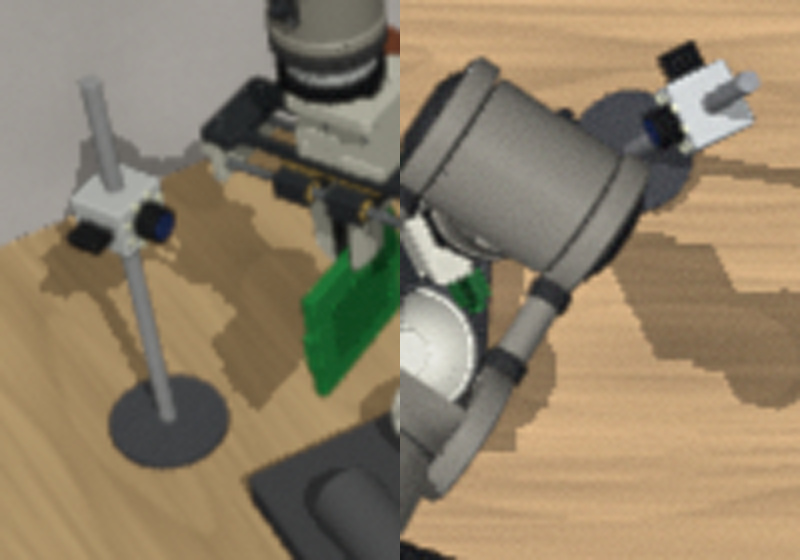

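The outer face with the dark panel faces the scene camera, so the inner face is towards the lens. Two last numeric checks: the lid's outline against its prediction, and the lens and head measured again by masks.

```bash
python3 - <<'E'
from h import *
s=cams.read_camera("scene");t=cams.read_camera("top")
hs=cv2.cvtColor(s,cv2.COLOR_BGR2HSV);ht=cv2.cvtColor(t,cv2.COLOR_BGR2HSV)
def cen(h,x,y,w,hh,lo,hi):
    p=np.argwhere(cv2.inRange(h[y:y+hh,x:x+w],lo,hi))[:,::-1]+[x,y];return p.mean(0),len(p),p.astype(np.float32)
a=cen(hs,180,125,20,20,(105,110,30),(130,255,255));b=cen(ht,385,163,20,20,(105,90,20),(130,255,255))
print(a[:2],b[:2]);L,e=tri(a[0],b[0]);print("lens",L,e)
w=cen(ht,390,150,35,35,(0,0,165),(179,40,255));r=cv2.minAreaRect(w[2]);bx=cv2.boxPoints(r)
Q=np.array([plane("top",q,L[2]+.022) for q in bx]);print("head",r,[np.degrees(np.arctan2(*(Q[i]-Q[i-1])[1::-1])).round(1)%180 for i in range(4)])
post=np.array([.600,-.430]);d=L[:2]-post;print("post->lens",np.linalg.norm(d),np.degrees(np.arctan2(d[1],d[0])))
for A in(113,116.5,120):
    v=np.array([np.cos(np.radians(A)),np.sin(np.radians(A))]);print(A,"focus by lens",L[:2]+.18*v,"by post",post+.225*v)
g=cen(hs,220,130,60,60,(45,110,30),(85,255,255))
print("green mask bbox",g[2].min(0),g[2].max(0),g[1]);hull=cv2.convexHull(g[2]);print(cv2.approxPolyDP(hull,2.5,True).reshape(-1,2).tolist())
P=robot.observe()["tool_pos"]-[0,0,.017];yz=np.radians(-63);n=np.array([np.cos(yz),np.sin(yz),0]);u=np.array([-n[1],n[0],0])
for y in(-.06,.06):
  for z in(.05,-.05):print("pred outer corner",y,z,proj("scene",P-n*.006+u*y+[0,0,z]))
E
```

```text
(array([190.35, 136.1 ]), 20) (array([393.0667, 172.3333]), 15)
lens [ 0.5818 -0.3927  0.2612] 0.000686853060303677
head ((407.1000671386719, 165.7000274658203), (17.441329956054688, 21.913463592529297), 63.43495178222656) [np.float64(26.3), np.float64(117.3), np.float64(26.099999999999994), np.float64(117.2)]
post->lens 0.041442642301480155 115.9778437821354
113 focus by lens [ 0.5115 -0.2271] by post [ 0.5121 -0.2229]
116.5 focus by lens [ 0.5015 -0.2317] by post [ 0.4996 -0.2286]
120 focus by lens [ 0.4918 -0.2369] by post [ 0.4875 -0.2351]
green mask bbox [226. 137.] [250. 178.] 586
[[247.0, 137.0], [250.0, 155.0], [230.0, 178.0], [226.0, 154.0], [236.0, 142.0]]
pred outer corner -0.06 0.05 [249.7133 131.3745]
pred outer corner -0.06 -0.05 [251.4136 155.27  ]
pred outer corner 0.06 0.05 [228.966  155.6769]
pred outer corner 0.06 -0.05 [231.9686 179.3343]
```

The lens direction is 116–117° by two methods, the focus is about (0.501,-0.231,0.261), and the lid corners fall within about 2 px of prediction. The lid is at rest, so I'll hold one more call and hand in.

Call:
{"name": "apply_moves", "arguments": {"plan": [[0, 0, 0, 0, 0, 0, 1], [0, 0, 0, 0, 0, 0, 1], [0, 0, 0, 0, 0, 0, 1], [0, 0, 0, 0, 0, 0, 1], [0, 0, 0, 0, 0, 0, 1]]}}

```text
time: 6.8
tool_pos: [0.5006, -0.2297, 0.2788]
tool_rot: [-1.571, 0.0, -2.67]
contact_force: [-0.2, 0.3, -0.4]
opening: 0.0112
```

```bash
python3 -c "
from h import *
o=robot.observe();print(o['time'],o['qvel'],o['opening'],o['tool_pos']);print(robot.hand_in())"
```

```text
6.8 [-0.0019  0.0014  0.0001  0.0011  0.0005 -0.0001] 0.011228530015068554 [ 0.5006 -0.2297  0.2788]
the job is handed in; nothing more can be done
None
```

I took the green lid out of the rack, turned it about 128° and held it in front of the lens. I handed the job in at 6.8 s with the gripper still holding it; the hand-in gives no verdict.

- **Position:** the TCP puts the lid's centre at about (0.501, -0.230, 0.262), and I measured the focus at about (0.501, -0.231, 0.261). The four visible lid corners fell within about 2–3 px of prediction. The top corner under the fingers was partly hidden and did not match.
- **Orientation:** the outer face is towards the scene camera, so the inner face is towards the lens. The lens direction came out at 116–117° by two methods, and the lid points opposite to that within about 1°.
- **Holding:** the fingers stopped at 11.2 mm on the 12 mm lid and the joints were still. External forces were only about 0.5 N when I handed in.
- **Other objects:** the grey and blue lids were still standing after the lift. I did not measure the slab and counter objects again, but the arm felt no contact during the move.
- **Disagreement:** in the pictures the fingertips looked about 30 mm higher than their stated geometry. I chose a grasp height that suited either reading, and the lid's position after the lift agreed with the reported TCP.

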